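# Dry a rinsed instrument cassette: rack it in the warm-air dryer and hold the boost dial

## Task

Take the rinsed blue-ended instrument cassette out of the grey draining stand and stand it upright on its long edge, fully down, in either free slot of the white warm-air dryer, then let go of it. Then grip the dryer's spring-return dial and turn it clockwise from off, past the first two clicks to the third (the red mark, boost), and keep hold of it there: it springs back to off when let go, so finish while still holding it at the third mark. Leave the green-ended cassette in its slot and everything else on the tray where it is.

Things in the scene. Friction and masses are not known exactly. Their poses are not given: they have to be found in the camera images.
- cassette: Rinsed instrument cassette: flat rigid perforated steel case with blue ends, 120 long (x) x 14 thick (y) x 75 high (z) mm, about 130 g. Origin: centre of its underside as it stands on its long edge; z up. It starts so in a slot of the draining stand, underside 8 mm above the tray top. Grip it from above across its 14 mm thickness, by the top 30 mm.
- drain_stand: Grey draining stand, fixed: shallow tray 165 (x) x 124 (y) x 14 mm, origin under its centre, inner floor 8 mm up. Two slots run along its x at y = +27 (empty) and -27 mm (holds the blue-ended cassette), 18 mm wide between steel wire prongs that stand at x = -42 and +42 mm and end 42 mm above the tray top.
- dryer: White warm-air dryer, fixed, 180 (x) x 276 (y) x 92 (z) mm, origin under its centre, x to its back, y to its left. In its left part an open well, x -70 to 70, y -32 to 122 mm, rim at z = 92, grille floor at z = 62 mm. Three slots run along x at y = +95 (taken), +45 and -5 mm (free, either will do). Right of the well a grey deck at z = 92 mm bears the dial, its axis upright at x = 0, y = -88 mm.
- slot_middle (a point): Centre of the free middle slot of the dryer, on the grille floor (62 mm above the tray top); axes as the dryer's, slot along x. The slot lies between steel wire prongs at x = -42 and +42 mm, 18 mm apart up to 22 mm above the grille, then splayed to 26 mm at 32 mm above it. A cassette fully down has its origin within a few mm of this point and its top 137 mm above the tray top.
- slot_right (a point): Centre of the free right slot of the dryer, nearer the dial, on the grille floor; otherwise as slot_middle. Slots are 50 mm apart; this one is 100 mm from the green-ended cassette and 83 mm from the dial's axis.
- dried_cassette: Green-ended cassette, same size and frame as the blue-ended one, loose, standing in the dryer's left slot (y = +95 mm); to be left alone.
- dial_grip (a point): Centre of the top face of the dial's black grip bar, on the dial's axis, 126 mm above the tray top; turns with the dial, z up. The bar is 44 mm long (point x, white pointer end at +x) x 12 mm thick (point y) x 22 mm high above a round skirt of 42 mm, then 54 mm diameter; the deck is 34 mm below the point. Grip the bar from above across its 12 mm thickness.
- dryer_dial (a joint): Dial angle, rad: 0 at off, growing clockwise seen from above. At 0 the pointer stands 0.6 rad counter-clockwise of the dryer's x. Clicks at 0.4, 0.8 (white marks) and 1.2 (red mark); end stop at 1.26. Above 1.1 counts as the third. A spring of 0.09 (off) to 0.13 N m (third) always turns it back to off when let go; with the clicks it takes up to 0.17 N m to turn.
- dispenser_bottle: Bystander: pump bottle of antiseptic, 82 dia x 249 mm, at the back left; origin under its centre.
- cotton_jar: Bystander: clear jar with red lid, 75 dia x 94 mm, at the back; origin under its centre.
- wipes_carton: Bystander: small carton with open lid flaps, 75 x 147 x 81 mm, at the back right; origin under its centre.
- small_vial_1: Bystander: small vial with blue cap, 24 dia x 41 mm, at the back.

How it is judged:
By the outcome, as a careful person would: the job done as asked, in the order asked, and still so for the second after the job is handed in, while the arm keeps its last pose, push and grip.
It also fails if it takes over 51 s, if anything falls off the work surface, if the arm or the gripper's body presses on something with over 40 N, if the wrist force passes 120 N, or if a joint passes its speed limit or range.

## Robot

A 6-joint arm with a two-finger parallel gripper is mounted at the origin on a cart in front of the work surface, level with it; the furniture and walls round the work are solid. World frame = base frame: x ahead of the robot, y to its left, z up, the work surface at z = 0. Lengths are in m, angles in rad, forces in N, time in s.
With the tool pointing down it reaches from about 0.25 to 0.725 m from the base axis. Payload 4 kg.
Tool frame: the origin (TCP) lies at the very end of the fingers, on their centre line; the grasp point (between the pads) lies 19 mm behind it; z points along the fingers, y is the line along which they close (so a half turn about z gives the same grasp; the last joint's range is limited). The gripper opens to 85 mm and grips with 20 to 120 N. Pads are 22 mm wide; open, the fingers measure 114 mm over their backs; the gripper's body (76 mm by 85 mm) begins 54 mm behind the grasp point. The pads swing forward as they close: fully open they stand 13 mm farther back than shut.
Start: joints at [-1.154, 0.241, 0.005, 1.335, 0, 1.571], TCP at [0.202, -0.457, 0.231] pointing down, gripper open.
Joint ranges: [-2.72, 2.72], [-1.05, 1.87], [-1.09, 1.28], [-1.99, 2.15], [-1.42, 1.44], [-3.14, 3.14]. Speed limits (rad/s): [2.79, 2.79, 3.14, 3.14, 3.14, 3.14].

## Interface

Orientations are given as a unit quaternion [x, y, z, w].
In Python, from workcell import bot gives the robot as it stands.
- The arm moves only by the tool carry_out, never from a script. Its argument "increments" is one flat list of numbers, 5 for each row, row after row: the finger opening in cm, from 0 to 8.54, then the shift along the tool's x, y, z in cm, then the turn about the tool's z in rad. A call has exactly 5 rows; each row shifts and turns the commanded pose from where the row before left it, along the tool's axes as they then stand; what a row does not reach is not made up. A row lasts 1/8 s, in which the tool goes at most 62.5 mm and 10.7 degrees, less where a joint would pass 70% of its speed; a pose out of reach is approached as far as the arm can. A call with a gripper value outside its range is refused whole. The fingers move at their own pace and stop on an object; the grip force is fixed at half the most. Time passes only in rows, so rows that do not move let the fingers close, or fill a call up. It gives the time, the measured TCP pose, the force, the opening and the grip force at its end, in the units of the state.
- bot.get_obs(): the state, without advancing time (a new reading comes with each control period).
- bot.camera(name): name is "side" or "top" or "wrist"; returns a dict with "pixels" (480x640x3 uint8, blue, green, red), "range_z" (480x640 float32, m along the optical axis (not along the pixel's ray), 0 where there is no reading), "mtx" (3x3 intrinsics, pixels), "eye" and "attitude" of the camera in the world. Camera axes: x right, y down, z forward; pixel columns grow to the right and rows downward; lengths in m; the calibration is good to about 2 mm. A picture is of the moment at which its call begins.
- bot.job_done(): hands the job in; it is judged then, once.
Trained networks look in a picture, given as the dict that the camera call returned (one of the last four; its "shot" number tells which), for a name from the list of things; names that differ only in an ending like _2 or _b are one class to them, and where a whole thing is asked for, a point or a joint stands for the part that bears it (a point fixed in the world has none). Each returns a list of dicts, best first, with "p" (0 to 1); they miss things now and then, are a little off and sometimes report something else, mostly with a low value. They report only what shows in the picture. A call takes as long as a camera call.
- bot.find_in(picture, name): "xyz" ([x, y, z] in m, in the coordinates of the camera as it stood for that picture, good to about 4 mm: the middle of the surface that is visible of it).
- bot.regions_of(picture, name): "mask" (480x640 bool, what is visible of it).
- bot.place_of(picture, name): "xyz" ([x, y, z] in m, in the coordinates of the camera as it stood for that picture, good to about 4 mm: a listed point, or the origin of a listed thing).
The state is a dict: "clock": time; "joint_pos": joint angles; "joint_vel": joint speeds; "tau": joint torques, N m; "eef_pos": TCP position; "tool_rot": TCP orientation; "ft_force": force on the tool from outside, world axes, zero at the start; "ft_torque": the same for the moment, N m; "grip_width": finger opening in m; "grasp_force": force on a finger pad.
Only numpy, scipy, OpenCV 4.12 (cv2) and the standard library are available. Lean on these libraries where they do the work, as an engineer would, in place of code of your own. Each camera call takes 0.05 s, during which the arm holds its last target. There are 200 camera calls.

## Working session

There is one attempt and no reset: what is moved stays moved. The work goes in short steps, Python scripts to look and compute and a tool call to move; the robot and the scene stay as the last step left them, time stands still between calls to the robot, and variables do not carry over. Pictures are saved under pics/ and viewed, at most 10 in all, crops included, and the job is handed in when it is done.

Besides the shell and the picture viewer there is one more tool, called after "Call:" as name(argument=value, ...) on one line, values as JSON. carry_out: Moves the arm, as the interface text tells. Its arguments: {"type":"object","properties":{"increments":{"type":"array","items":{"type":"number"}}},"required":["increments"]}

```bash
mkdir -p pics; cat > h.py <<'E'
import numpy as np, cv2
from scipy.spatial.transform import Rotation as R
from workcell import bot
def att(c):
    a=np.array(c["attitude"],float)
    return a if a.shape==(3,3) else R.from_quat(a).as_matrix()
def w(c,p): return att(c)@np.array(p)+np.array(c["eye"])
def cloud(c):
    z=c["range_z"];v,u=np.indices(z.shape);K=c["mtx"]
    p=np.stack([(u-K[0][2])*z/K[0][0],(v-K[1][2])*z/K[1][1],z],-1)
    return p@att(c).T+np.array(c["eye"])
E
python3 - <<'E'
from h import *
o=bot.get_obs();print({k:np.round(v,3) for k,v in o.items()})
ims=[]
for n in ["top","side"]:
    c=bot.camera(n);print(n,np.round(c["eye"],3),np.round(c["attitude"],3))
    cv2.imwrite(f"pics/{n}0.png",c["pixels"])
    for t in ["cassette","drain_stand","dryer","slot_middle","slot_right","dried_cassette","dial_grip"]:
        r=bot.place_of(c,t); print(t,[(round(d["p"],2),np.round(w(c,d["xyz"]),3).tolist(),[k for k in d if k not in("p","xyz")]) for d in r[:2]])
E
```

```text
{'clock': np.float64(0.0), 'joint_pos': array([-1.154,  0.241,  0.004,  1.335,  0.   ,  1.571]), 'joint_vel': array([-0.001, -0.002,  0.002, -0.   , -0.001,  0.   ]), 'tau': array([ 1.0000e-03, -3.7232e+01,  2.5241e+01,  1.7000e-02,  0.0000e+00,
       -0.0000e+00]), 'eef_pos': array([ 0.202, -0.457,  0.23 ]), 'tool_rot': array([ 0.978,  0.207, -0.   , -0.001]), 'ft_force': array([-0.015, -0.023,  0.288]), 'ft_torque': array([-0.006, -0.019,  0.011]), 'grasp_force': np.float64(0.0), 'grip_width': np.float64(0.085)}
top [0.516 0.056 1.264] [ 0.715 -0.698  0.037 -0.019]
cassette [(0.97, [0.446, 0.218, 0.007], [])]
drain_stand [(0.9, [0.438, 0.244, 0.002], []), (0.62, [0.747, -0.238, 0.005], [])]
dryer [(0.97, [0.53, -0.101, -0.003], []), (0.17, [0.529, -0.192, 0.124], [])]
slot_middle [(0.59, [0.53, -0.059, 0.061], [])]
slot_right [(0.81, [0.533, -0.102, 0.059], [])]
dried_cassette [(0.78, [0.526, -0.007, 0.061], []), (0.65, [0.748, -0.239, 0.002], [])]
dial_grip [(0.73, [0.529, -0.192, 0.126], [])]
side [1.302 0.61  0.729] [ 0.39   0.793 -0.425 -0.195]
cassette [(0.87, [0.444, 0.222, 0.008], [])]
drain_stand [(0.73, [0.444, 0.245, -0.001], []), (0.26, [0.722, 0.209, -0.001], [])]
dryer [(0.74, [0.71, 0.314, -0.004], []), (0.62, [0.531, -0.1, -0.002], [])]
slot_middle [(0.59, [0.526, -0.05, 0.059], [])]
slot_right [(0.7, [0.532, -0.106, 0.06], [])]
dried_cassette [(0.6, [0.523, -0.004, 0.059], []), (0.29, [0.443, 0.244, -0.0], [])]
dial_grip [(0.82, [0.528, -0.188, 0.128], [])]
```

View pics/top0.png

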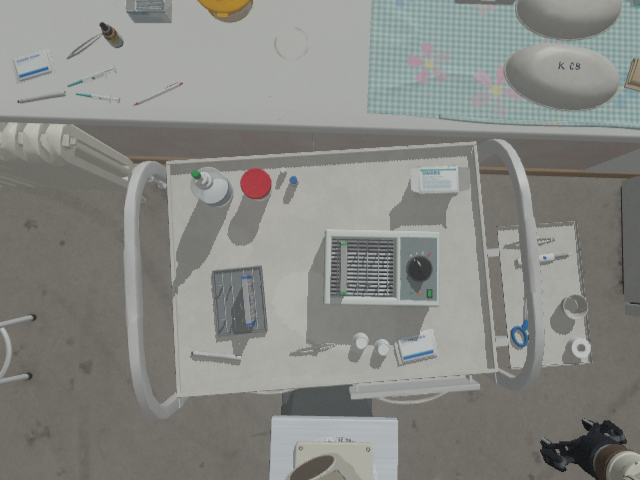

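```bash
python3 - <<'E'
from h import *
c=bot.camera("top");P=cloud(c)
for t,lo,hi in [("cassette",.06,.1),("dried_cassette",.12,.15),("dial_grip",.118,.135),("dryer",.08,.1),("drain_stand",.004,.02)]:
    m=bot.regions_of(c,t)[0]["mask"]&(P[...,2]>lo)&(P[...,2]<hi)
    q=P[m]; r=cv2.minAreaRect((q[:,:2]*1000).astype(np.float32)); 
    print(t,len(q),np.round(r[0],1),np.round(r[1],1),round(r[2],1),np.round(np.median(q[:,2]),3))
    d=q[:,:2]-q[:,:2].mean(0);e,v=np.linalg.eigh(d.T@d);print("  mean",q.mean(0).round(4),"axis deg",round(np.degrees(np.arctan(v[1,1]/v[0,1])),2))
E
```

```text
cassette 359 [444.7 219.8] [119.7  15.3] 7.6 0.082
  mean [0.4448 0.2187 0.081 ] axis deg 7.24
dried_cassette 338 [526.4  -5.4] [118.7  14. ] 1.1 0.137
  mean [ 0.5266 -0.0053  0.1364] axis deg -0.16
dial_grip 104 [ 531.2 -188.4] [43.3 12.5] 35.4 0.126
  mean [ 0.5309 -0.1877  0.1255] axis deg 34.48
dryer 4621 [ 531.6 -101. ] [179.3 276.2] 0.5 0.092
  mean [ 0.5307 -0.1284  0.0919] axis deg 89.85
drain_stand 2549 [440.6 246.6] [164.8 124.4] 7.0 0.009
  mean [0.441  0.2514 0.009 ] axis deg 4.75
```

The top view shows the tray: the stand at (240,300) with the blue-ended cassette at (250,300), the dryer at (380,267) with the green-ended cassette at (343,267), and the dial at (419,268). The measurements agree with the given sizes. I'll use the right slot.

Call:
carry_out(increments=[6, 1, -4, 0, 0.058, 6, 1, -4, 0, 0.058, 6, 1, -4, 0, 0.058, 6, 1, -4, 0, 0.058, 6, 1, -4, 0, 0.058])

```text
clock: 1.72
eef_pos: [0.1907, -0.2508, 0.2314]
tool_rot: [0.998, 0.062, 0.0, 0.0]
ft_force: [0.5, 0.2, 0.7]
grip_width: 0.06
grasp_force: 0.0
```

```bash
cat >> h.py <<'E'
def go(t,yaw):
    o=bot.get_obs();r=R.from_quat(o["tool_rot"]).as_matrix();p=o["eef_pos"]
    y=np.arctan2(r[1,0],r[0,0]);d=np.array(t)-p
    n=np.array([[np.cos(yaw),np.sin(yaw),0],[np.sin(yaw),-np.cos(yaw),0],[0,0,-1]])
    print("t",round(float(o["clock"]),2),"p",np.round(p,4),"yaw",round(y,3),"z",r[:,2].round(3),"q",np.round(o["joint_pos"],2),"w",round(float(o["grip_width"]),4),"gf",round(float(o["grasp_force"]),1),"F",np.round(o["ft_force"],1),"M",np.round(o["ft_torque"],2))
    print("shift now cm",(r.T@d*100).round(2)," if turned first",(n.T@d*100).round(2)," turn(tool z)",round(-(yaw-y),3))
E
python3 -c "
from h import *
go([.4447,.2195,.15],.127)"
```

```text
t 1.73 p [ 0.1907 -0.2508  0.2314] yaw 0.124 z [ 0.001 -0.    -1.   ] q [-0.92 -0.13 -0.39  1.31  0.    2.1 ] w 0.06 gf 0.0 F [0.5 0.2 0.7] M [-0.03 -0.02 -0.05]
shift now cm [ 31.02 -43.53   8.14]  if turned first [ 31.15 -43.44   8.14]  turn(tool z) -0.003
```

```bash
cat >> h.py <<'E'
def plan(pts,turns,p=None,y=None):
    """rows: list of world waypoints (one per row) and turns; prints tool shifts cm"""
    o=bot.get_obs();r=R.from_quat(o["tool_rot"]).as_matrix()
    p=np.array(o["eef_pos"]) if p is None else p; y=np.arctan2(r[1,0],r[0,0]) if y is None else y
    for t,a in zip(pts,turns):
        n=np.array([[np.cos(y),np.sin(y),0],[np.sin(y),-np.cos(y),0],[0,0,-1]])
        print((n.T@(t-p)*100).round(1),a); p=p+n@(n.T@(t-p)*100).round(1)/100; y-=a
def lin(a,b,n): return [np.array(a)+(np.array(b)-np.array(a))*k/n for k in range(1,n+1)]
E
python3 -c "
from h import *
p=bot.get_obs()['eef_pos']; m=[.36,-.05,.2]
plan(lin(p,m,6)+lin(m,[.4447,.2195,.15],9)+[np.array([.4447,.2195,.15])]*5,[-.185]*16+[-.178]+[0]*3)"
```

```text
[ 3.2 -3.   0.5] -0.185
[ 3.7 -2.3  0.5] -0.185
[ 4.1 -1.6  0.6] -0.185
[ 4.3 -0.8  0.5] -0.185
[ 4.4 -0.1  0.5] -0.185
[4.3 0.8 0.5] -0.185
[ 3.1 -0.1  0.6] -0.185
[3.1 0.5 0.5] -0.185
[3.  1.  0.6] -0.185
[2.7 1.6 0.6] -0.185
[2.4 2.  0.5] -0.185
[2.  2.5 0.6] -0.185
[1.4 2.7 0.5] -0.185
[1.  3.  0.6] -0.185
[0.4 3.1 0.5] -0.185
[-0.  0.  0.] -0.185
[-0.  0.  0.] -0.178
[-0.  0.  0.] 0
[-0.  0.  0.] 0
[-0.  0.  0.] 0
```

Call:
carry_out(increments=[6, 3.2, -3, 0.5, -0.185, 6, 3.7, -2.3, 0.5, -0.185, 6, 4.1, -1.6, 0.6, -0.185, 6, 4.3, -0.8, 0.5, -0.185, 6, 4.4, -0.1, 0.5, -0.185])

```text
clock: 2.35
eef_pos: [0.3325, -0.0827, 0.2055]
tool_rot: [0.863, 0.505, 0.0, 0.001]
ft_force: [-0.1, -1.1, -0.2]
grip_width: 0.0604
grasp_force: 0.0
```

Call:
carry_out(increments=[6, 4.3, 0.8, 0.5, -0.185, 6, 3.1, -0.1, 0.6, -0.185, 6, 3.1, 0.5, 0.5, -0.185, 6, 3, 1, 0.6, -0.185, 6, 2.7, 1.6, 0.6, -0.185])

```text
clock: 2.98
eef_pos: [0.3975, 0.0703, 0.1773]
tool_rot: [0.547, 0.837, 0.0, 0.0]
ft_force: [0.3, -0.5, 0.7]
grip_width: 0.0599
grasp_force: 0.0
```

Call:
carry_out(increments=[6, 2.4, 2, 0.5, -0.185, 6, 2, 2.5, 0.6, -0.185, 6, 1.4, 2.7, 0.5, -0.185, 6, 1, 3, 0.6, -0.185, 4, 0.4, 3.1, 0.5, -0.185])

```text
clock: 3.6
eef_pos: [0.4436, 0.2199, 0.1501]
tool_rot: [0.117, 0.993, 0.0, 0.0]
ft_force: [0.3, 0.3, 0.7]
grip_width: 0.043
grasp_force: 0.0
```

Call:
carry_out(increments=[4, 0, 0, 0, -0.185, 4, 0, 0, 0, -0.178, 4, 0, 0, 0, 0, 4, 0, 0, 0, 0, 4, 0, 0, 0, 0])

```text
clock: 4.22
eef_pos: [0.4433, 0.2187, 0.1504]
tool_rot: [-0.061, 0.998, 0.0, 0.0]
ft_force: [-0.1, 0.1, -1.5]
grip_width: 0.0399
grasp_force: 0.0
```

```bash
python3 - <<'E'
from h import *
go([.4447,.2195,.049],.127+np.pi)
c=bot.camera("wrist");P=cloud(c);cv2.imwrite("pics/w1.png",c["pixels"])
m=bot.regions_of(c,"cassette")[0]["mask"]&(P[...,2]>.075)&(P[...,2]<.09)
q=P[m];r=cv2.minAreaRect((q[:,:2]*1000).astype(np.float32));print(len(q),r,np.median(q[:,2]))
E
```

```text
t 4.22 p [0.4433 0.2187 0.1504] yaw -3.02 z [ 0.  0. -1.] q [ 0.46  0.28 -0.16  1.13 -0.    0.34] w 0.0399 gf 0.0 F [-0.1  0.1 -1.5] M [0.01 0.02 0.05]
shift now cm [-0.15  0.07 10.14]  if turned first [-0.15  0.07 10.14]  turn(tool z) -6.289
3815 ((442.7632751464844, 219.6920623779297), (119.44496154785156, 14.554861068725586), 7.319820880889893) 0.08172429647374016
```

View pics/w1.png

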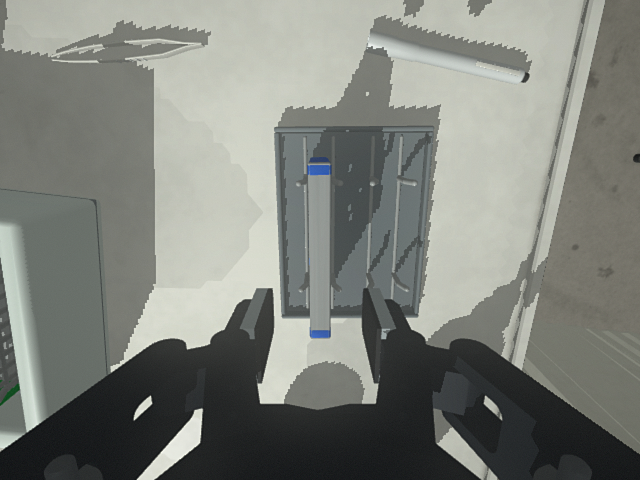

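The wrist view shows the cassette from (320,160) to (320,335), aligned and centred between the pads at about x=319. Descending to grip.

Call:
carry_out(increments=[4, 0, 0.08, 2, 0, 4, 0, 0, 3, 0, 4, 0, 0, 3, 0, 4, 0, 0, 2, 0, 4, 0, 0, 0.1, 0])

```text
clock: 4.95
eef_pos: [0.4418, 0.2189, 0.0479]
tool_rot: [-0.061, 0.998, -0.001, -0.002]
ft_force: [0.3, -0.6, -0.1]
grip_width: 0.0403
grasp_force: 0.0
```

Call:
carry_out(increments=[2.5, 0, 0, 0, 0, 1, 0, 0, 0, 0, 0, 0, 0, 0, 0, 0, 0, 0, 0, 0, 0, 0, 0, 0, 0])

```text
clock: 5.58
eef_pos: [0.4442, 0.2201, 0.0506]
tool_rot: [-0.062, 0.998, 0.001, 0.001]
ft_force: [-0.2, 0.2, 6.8]
grip_width: 0.0134
grasp_force: 59.3
```

```bash
python3 - <<'E'
from h import *
go([.4447,.2195,.049],.127+np.pi)
E
```

```text
t 5.58 p [0.4442 0.2201 0.0506] yaw -3.018 z [ 0.003  0.001 -1.   ] q [ 0.46  0.39 -0.3   0.88 -0.    0.34] w 0.0134 gf 59.3 F [-0.2  0.2  6.8] M [0.02 0.07 0.  ]
shift now cm [-0.04 -0.07  0.16]  if turned first [-0.04 -0.07  0.16]  turn(tool z) -6.287
```

Call:
carry_out(increments=[0, 0, 0, -1.5, 0, 0, 0, 0, -3, 0, 0, 0, 0, -4.5, 0, 0, 0, 0, -5, 0, 0, 0, 0, -3, 0])

```text
clock: 6.2
eef_pos: [0.4437, 0.2198, 0.2227]
tool_rot: [-0.062, 0.998, 0.001, 0.002]
ft_force: [-0.0, 0.7, -0.3]
grip_width: 0.0134
grasp_force: 58.6
```

```bash
python3 - <<'E'
from h import *
go([.532,-.106,.219],np.pi)
p=bot.get_obs()['eef_pos']
plan(lin(p,[.532,-.106,.219],9),[.03]*4+[0]*5)
E
```

```text
t 6.2 p [0.4437 0.2198 0.2227] yaw -3.018 z [ 0.003  0.002 -1.   ] q [ 0.46  0.23 -0.03  1.31  0.    0.34] w 0.0134 gf 58.6 F [-0.   0.7 -0.3] M [-0.01 -0.01  0.05]
shift now cm [ -4.76 -33.42   0.35]  if turned first [ -8.83 -32.58   0.37]  turn(tool z) -6.16
[-0.5 -3.7  0. ] 0.03
[-0.7 -3.7  0.1] 0.03
[-0.7 -3.7  0. ] 0.03
[-0.9 -3.6  0.1] 0.03
[-1.  -3.7  0. ] 0
[-0.9 -3.6  0. ] 0
[-1.  -3.6  0.1] 0
[-1.  -3.6  0. ] 0
[-0.9 -3.7  0.1] 0
```

Call:
carry_out(increments=[0, -0.5, -3.7, 0, 0.03, 0, -0.7, -3.7, 0, 0.03, 0, -0.7, -3.7, 0, 0.03, 0, -0.9, -3.6, 0, 0.03, 0, -1, -3.7, 0, 0])

```text
clock: 6.82
eef_pos: [0.4925, 0.037, 0.2199]
tool_rot: [-0.002, 1.0, 0.0, -0.0]
ft_force: [-0.2, -0.1, -1.5]
grip_width: 0.0133
grasp_force: 58.6
```

Call:
carry_out(increments=[0, -0.9, -3.6, 0, 0, 0, -1, -3.6, 0, 0, 0, -1, -3.6, 0, 0, 0, -0.9, -3.7, 0.1, 0, 0, 0, 0, 0, 0])

```text
clock: 7.45
eef_pos: [0.5311, -0.109, 0.2184]
tool_rot: [0.0, 1.0, -0.0, -0.0]
ft_force: [-0.3, 0.7, 0.4]
grip_width: 0.0131
grasp_force: 58.7
```

Call:
carry_out(increments=[0, 0, 0, 1.5, 0, 0, 0, 0, 2, 0, 0, 0, 0, 1.5, 0, 0, 0, 0, 0, 0, 0, 0, 0, 0, 0])

```text
clock: 8.07
eef_pos: [0.5314, -0.1063, 0.1687]
tool_rot: [-0.002, 1.0, -0.0, 0.0]
ft_force: [0.1, -0.1, -0.5]
grip_width: 0.0132
grasp_force: 58.7
```

```bash
python3 - <<'E'
from h import *
go([.532,-.106,.105],np.pi)
c=bot.camera("top");P=cloud(c);cv2.imwrite("pics/t2.png",cv2.resize(c["pixels"][200:330,290:470],None,fx=4,fy=4))
for t in ["dried_cassette"]:
    m=bot.regions_of(c,t)[0]["mask"]&(P[...,2]>.125)&(P[...,2]<.145)
    q=P[m];print(t,cv2.minAreaRect((q[:,:2]*1000).astype(np.float32)))
c=bot.camera("side");cv2.imwrite("pics/s2.png",c["pixels"]);P=cloud(c)
m=bot.regions_of(c,"cassette")[0]["mask"];q=P[m];print(len(q),np.percentile(q,[1,50,99],axis=0).round(4))
print([(r["p"],w(c,r["xyz"]).round(4)) for r in bot.place_of(c,"cassette")[:1]],[(r["p"],w(c,r["xyz"]).round(4)) for r in bot.place_of(c,"slot_right")[:1]])
E
```

```text
t 8.07 p [ 0.5314 -0.1063  0.1687] yaw -3.138 z [ 0.001 -0.    -1.   ] q [-0.2   0.36 -0.    1.21  0.   -0.2 ] w 0.0132 gf 58.7 F [ 0.1 -0.1 -0.5] M [-0.1  -0.09  0.03]
shift now cm [-0.05  0.03  6.37]  if turned first [-0.06  0.03  6.37]  turn(tool z) -6.279
dried_cassette ((526.5603637695312, -5.331760406494141), (118.56120300292969, 13.932811737060547), 1.0659329891204834)
1001 [[ 3.129e-01 -2.945e-01 -3.000e-04]
 [ 5.501e-01 -1.007e-01  1.565e-01]
 [ 5.923e-01 -9.630e-02  2.016e-01]]
[(0.85, array([ 0.5309, -0.1057,  0.1233]))] []
```

View pics/s2.png

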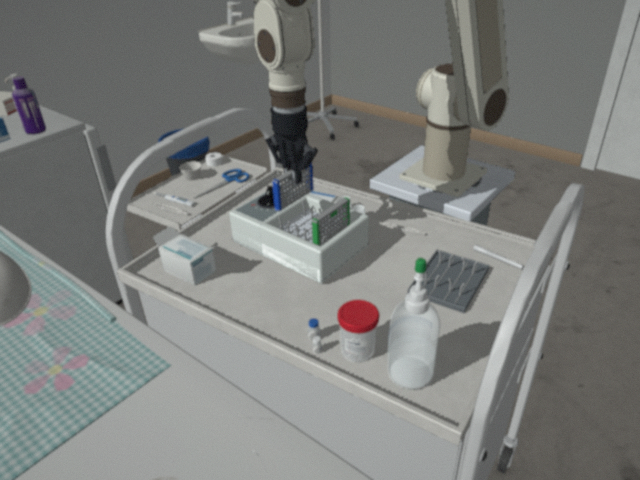

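The side view shows the cassette hanging upright above the right slot at (293,188), with the green-ended one undisturbed at (331,223). Lowering.

Call:
carry_out(increments=[0, 0, 0, 1, 0, 0, 0, 0, 1, 0, 0, 0, 0, 1, 0, 0, 0, 0, 1, 0, 0, 0, 0, 1, 0])

```text
clock: 9.0
eef_pos: [0.5311, -0.1067, 0.1174]
tool_rot: [-0.002, 1.0, 0.0, -0.0]
ft_force: [0.5, 0.1, -0.5]
grip_width: 0.0133
grasp_force: 58.7
```

```bash
python3 -c "
from h import *
go([.532,-.106,.104],np.pi)"
```

```text
t 9.0 p [ 0.5311 -0.1067  0.1174] yaw -3.138 z [-0.  0. -1.] q [-0.2   0.4  -0.08  1.09  0.   -0.2 ] w 0.0133 gf 58.7 F [ 0.5  0.1 -0.5] M [-0.01  0.01 -0.06]
shift now cm [-0.09  0.07  1.34]  if turned first [-0.09  0.07  1.34]  turn(tool z) -6.28
```

Call:
carry_out(increments=[0, 0, 0.05, 0.4, 0, 0, 0, 0, 0.3, 0, 0, 0, 0, 0.3, 0, 0, 0, 0, 0.2, 0, 0, 0, 0, 0, 0])

```text
clock: 9.62
eef_pos: [0.5312, -0.1062, 0.1063]
tool_rot: [-0.002, 1.0, 0.0, -0.0]
ft_force: [0.2, 0.2, -0.9]
grip_width: 0.0131
grasp_force: 58.7
```

```bash
python3 -c "
from h import *
go([.532,-.106,.104],np.pi)"
```

```text
t 9.62 p [ 0.5312 -0.1062  0.1063] yaw -3.138 z [-0.  0. -1.] q [-0.2   0.41 -0.1   1.07  0.   -0.2 ] w 0.0131 gf 58.7 F [ 0.2  0.2 -0.9] M [-0.03  0.03 -0.01]
shift now cm [-0.08  0.02  0.23]  if turned first [-0.08  0.02  0.23]  turn(tool z) -6.28
```

Call:
carry_out(increments=[0, 0, 0, 0.1, 0, 0, 0, 0, 0.1, 0, 0, 0, 0, 0.1, 0, 0, 0, 0, 0.1, 0, 0, 0, 0, 0, 0])

```text
clock: 10.25
eef_pos: [0.5313, -0.1063, 0.1045]
tool_rot: [-0.002, 1.0, -0.0, 0.001]
ft_force: [-5.6, 1.0, 11.6]
grip_width: 0.0131
grasp_force: 60.8
```

Call:
carry_out(increments=[1.8, 0, 0, 0, 0, 2.6, 0, 0, 0, 0, 3.2, 0, 0, 0, 0, 3.2, 0, 0, -0.5, 0, 3.2, 0, 0, -1.5, 0])

```text
clock: 10.88
eef_pos: [0.5305, -0.1061, 0.1221]
tool_rot: [-0.002, 1.0, 0.0, -0.001]
ft_force: [0.6, -0.3, -1.1]
grip_width: 0.0318
grasp_force: 0.0
```

Call:
carry_out(increments=[3.2, 0, 0, -2.5, 0, 3.2, 0, 0, -3, 0, 3.2, 0, 0, -3, 0, 3.2, 0, -2, 0, -0.12, 3.2, 0, -2.1, 0, -0.12])

```text
clock: 11.5
eef_pos: [0.5345, -0.1474, 0.2095]
tool_rot: [-0.124, 0.992, -0.001, 0.001]
ft_force: [1.2, 0.5, -0.7]
grip_width: 0.0322
grasp_force: 0.0
```

```bash
python3 - <<'E'
from h import *
go([.531,-.1885,.17],np.pi+.605)
c=bot.camera("side");cv2.imwrite("pics/s3.png",cv2.resize(c["pixels"][130:290,190:400],None,fx=3.5,fy=3.5));P=cloud(c)
m=bot.regions_of(c,"cassette")[0]["mask"];q=P[m];q=q[(abs(q[:,1]+.1)<.03)];print(len(q),np.percentile(q,[1,50,99],axis=0).round(4))
c=bot.camera("wrist");P=cloud(c);m=(P[...,2]>.129)&(P[...,2]<.142)&(abs(P[...,0]-.53)<.08)
for y in(-.106,-.006):
    q=P[m&(abs(P[...,1]-y)<.02)]
    if len(q)>9: print(y,len(q),cv2.minAreaRect((q[:,:2]*1000).astype(np.float32)),np.median(q[:,2]))
q=P[(P[...,2]>.12)&(P[...,2]<.132)&(np.hypot(P[...,0]-.531,P[...,1]+.188)<.03)]
if len(q)>9:print("dial",len(q),cv2.minAreaRect((q[:,:2]*1000).astype(np.float32)),np.median(q[:,2]))
E
```

```text
t 11.5 p [ 0.5345 -0.1474  0.2095] yaw -2.894 z [ 0.003 -0.001 -1.   ] q [-0.27  0.36  0.11  1.32 -0.   -0.52] w 0.0322 gf 0.0 F [ 1.2  0.5 -0.7] M [0.01 0.02 0.  ]
shift now cm [ 1.36 -3.89  3.95]  if turned first [ 2.62 -3.18  3.95]  turn(tool z) -6.64
1101 [[ 0.4726 -0.1169  0.0617]
 [ 0.5326 -0.1001  0.1062]
 [ 0.5913 -0.0908  0.1377]]
-0.106 2908 ((530.2901611328125, -106.69366455078125), (120.21934509277344, 14.778671264648438), 0.3896782398223877) 0.1356155883444942
-0.006 4061 ((523.7730102539062, -6.244210243225098), (117.39824676513672, 15.923274993896484), 0.6071650981903076) 0.13541610080857358
dial 1150 ((529.6161499023438, -188.74700927734375), (44.09063720703125, 12.459537506103516), 34.687171936035156) 0.1246215374087752
```

View pics/s3.png

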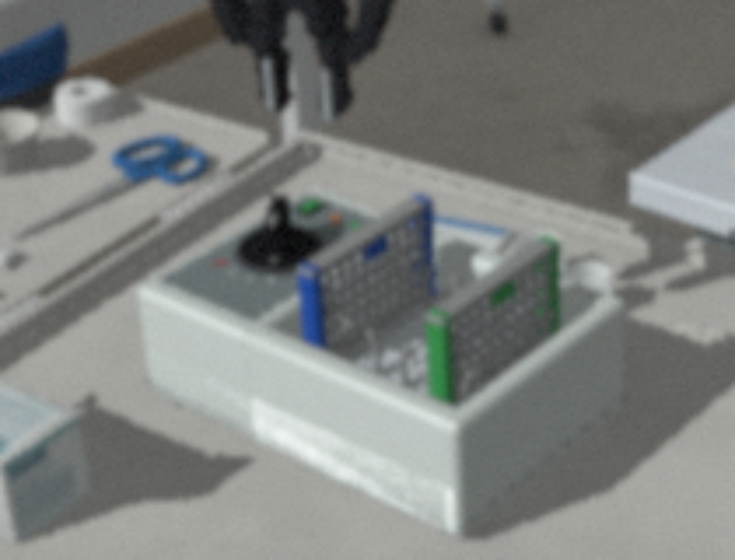

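The view shows the blue-ended cassette down and upright, from (305,300) to (430,220), level with the green-ended one. The dial is free at (280,235). Going to the dial.

Call:
carry_out(increments=[3.2, 0.7, -1.95, 0, -0.18, 3.2, 1.06, -1.76, 0, -0.177, 3.2, 0, 0, 2, 0, 3.2, 0, 0, 1.5, 0, 3.2, 0, 0, 0, 0])

```text
clock: 12.28
eef_pos: [0.5282, -0.187, 0.1709]
tool_rot: [-0.296, 0.955, 0.001, -0.001]
ft_force: [-0.2, -1.2, 0.8]
grip_width: 0.0319
grasp_force: 0.0
```

```bash
python3 -c "
from h import *
go([.5302,-.1886,.1075],.605-np.pi)"
```

```text
t 12.28 p [ 0.5282 -0.187   0.1709] yaw -2.541 z [-0.003  0.001 -1.   ] q [-0.34  0.39  0.06  1.24  0.   -0.94] w 0.0319 gf 0.0 F [-0.2 -1.2  0.8] M [-0.04 -0.05  0.03]
shift now cm [-0.08 -0.26  6.34]  if turned first [-0.07 -0.24  6.34]  turn(tool z) -0.005
```

Call:
carry_out(increments=[3.2, -0.05, -0.15, 1.5, 0, 3.2, 0, 0, 2, 0, 3.2, 0, 0, 1.6, 0, 3.2, 0, 0, 0.8, 0, 3.2, 0, 0, 0.3, 0])

```text
clock: 12.9
eef_pos: [0.5305, -0.1889, 0.1098]
tool_rot: [-0.296, 0.955, 0.0, -0.0]
ft_force: [0.7, -0.7, 0.8]
grip_width: 0.032
grasp_force: 0.0
```

```bash
python3 -c "
from h import *
go([.5302,-.1886,.1075],.605-np.pi)"
```

```text
t 12.9 p [ 0.5305 -0.1889  0.1098] yaw -2.541 z [-0.001  0.    -1.   ] q [-0.34  0.44 -0.03  1.1  -0.   -0.94] w 0.032 gf 0.0 F [ 0.7 -0.7  0.8] M [-0.02  0.01  0.02]
shift now cm [0.   0.04 0.23]  if turned first [0.   0.04 0.23]  turn(tool z) -0.005
```

Call:
carry_out(increments=[2, 0, 0, 0.1, 0, 0, 0, 0, 0, 0, 0, 0, 0, 0, 0, 0, 0, 0, 0, 0, 0, 0, 0, 0, 0])

```text
clock: 13.52
eef_pos: [0.5305, -0.1885, 0.1099]
tool_rot: [-0.296, 0.955, 0.0, 0.0]
ft_force: [-2.6, 3.4, 4.6]
grip_width: 0.0108
grasp_force: 61.6
```

```bash
python3 -c "
from h import *
go([.5302,-.1886,.1075],.605-np.pi)"
```

```text
t 13.53 p [ 0.5305 -0.1885  0.1099] yaw -2.541 z [ 0.     0.001 -1.   ] q [-0.34  0.44 -0.03  1.1   0.   -0.94] w 0.0108 gf 61.6 F [-2.6  3.4  4.6] M [0.85 0.59 0.08]
shift now cm [0.03 0.01 0.24]  if turned first [0.03 0.01 0.24]  turn(tool z) -0.004
```

Call:
carry_out(increments=[0, 0, 0, 0, 0.1, 0, 0, 0, 0, 0.12, 0, 0, 0, 0, 0.12, 0, 0, 0, 0, 0.12, 0, 0, 0, 0, 0.12])

```text
clock: 14.15
eef_pos: [0.5305, -0.1888, 0.1099]
tool_rot: [-0.008, 1.0, 0.0, 0.0]
ft_force: [-3.2, 2.1, 5.3]
grip_width: 0.0105
grasp_force: 61.5
```

Call:
carry_out(increments=[0, 0, 0, 0, 0.12, 0, 0, 0, 0, 0.12, 0, 0, 0, 0, 0.12, 0, 0, 0, 0, 0.12, 0, 0, 0, 0, 0.12])

```text
clock: 14.78
eef_pos: [0.5304, -0.1891, 0.1099]
tool_rot: [0.288, 0.958, -0.0, 0.0]
ft_force: [-3.7, 2.5, 5.3]
grip_width: 0.0106
grasp_force: 61.5
```

Call:
carry_out(increments=[0, 0, 0, 0, 0.03, 0, 0, 0, 0, 0, 0, 0, 0, 0, 0, 0, 0, 0, 0, 0, 0, 0, 0, 0, 0])

```text
clock: 15.4
eef_pos: [0.5304, -0.1891, 0.1099]
tool_rot: [0.3, 0.954, -0.0, 0.0]
ft_force: [-3.4, 1.8, 5.4]
grip_width: 0.0106
grasp_force: 61.6
```

```bash
python3 - <<'E'
from h import *
go([.5302,-.1886,.1075],-.6-np.pi)
c=bot.camera("wrist");cv2.imwrite("pics/w4.png",c["pixels"])
c=bot.camera("top");P=cloud(c);cv2.imwrite("pics/t4.png",cv2.resize(c["pixels"][190:330,290:470],None,fx=4,fy=4))
r=bot.place_of(c,"dial_grip");print(r[:1])
m=(P[...,2]>.129)&(P[...,2]<.142)&(abs(P[...,0]-.53)<.08)
for y in(-.106,-.006):
    q=P[m&(abs(P[...,1]-y)<.02)]
    if len(q)>9: print(y,len(q),cv2.minAreaRect((q[:,:2]*1000).astype(np.float32)))
E
```

```text
t 15.4 p [ 0.5304 -0.1891  0.1099] yaw 2.532 z [ 0. -0. -1.] q [-0.34  0.44 -0.03  1.1  -0.    0.27] w 0.0106 gf 61.6 F [-3.4  1.8  5.4] M [0.51 0.74 0.21]
shift now cm [0.05 0.03 0.24]  if turned first [0.05 0.03 0.24]  turn(tool z) 6.273
[{'xyz': [0.2182, 0.0851, 1.141], 'p': 0.59}]
-0.106 347 ((531.1356811523438, -106.3213882446289), (118.92282104492188, 14.642245292663574), 0.6131856441497803)
-0.006 332 ((526.4448852539062, -5.333156585693359), (118.4794692993164, 14.035163879394531), 1.1584864854812622)
```

View pics/w4.png

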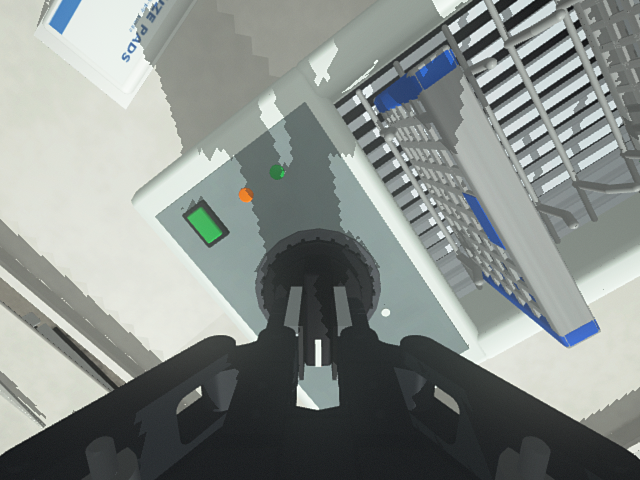

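The wrist view shows the bar in line between the pads at (318,320), with its white pointer end at (319,352). The tool has turned 1.21 rad with the bar still gripped, and both cassettes are unmoved.

```bash
python3 -c "
from workcell import bot
print(bot.job_done())"
```

```text
the job is handed in; nothing more can be done
None
```

The blue-ended cassette stands fully down in the dryer's right slot and is released. The dial is still gripped at the third mark, about 1.21 rad by the tool's turn. The job was handed in at about 15.5 s; I was given no verdict.

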